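Set a bracket blank to its bend line and clamp it

TASK

Ready the brass bracket blank for its next fold: slide it along the folding block, between the guide rails, toward the block's front edge until the black bend line lies right above that edge, so that 20 mm of sheet overhangs. Then tip the upright hold-down bar over so that it comes down on the blank and keeps it there, still set to the line. Only push with the fingers: never lift the blank, and leave the tools lying about where they are.

Things in the scene. Friction and masses are not known exactly. Their poses are not given: they have to be found in the camera images.
- block: Fixed folding block: green cast body, dark steel bed 160 (x) by 124 (y) mm, flat, 36 mm above the worktop. Origin: centre of its underside. -x is its front, roughly toward the robot; +y its left. Yaw within about 0.3 rad of 0. Two aluminium guide rails, 7 mm high, 10 mm wide, run along x from -45 to +79 mm; the channel between them is 72 mm wide, centred. Feet 9 mm high reach 80 mm to each side.
- block_edge (a point): Middle of the bed's front edge, on the bed's surface: [-80, 0, 36] mm in the block's frame; same axes as the block.
- blank: Loose brass blank, about 0.2 kg: flat sheet 110 (x) by 70 (y) by 3 mm, its rear end folded up as a flange 18 mm high (from the underside), 3 mm thick. Origin: centre of the sheet's underside; +x toward the flange (rear face at 55 mm), -x toward the flat front end. Starts flat on the bed between the rails, in line with them, its front end 12 to 40 mm behind the block's front edge.
- bend_line (a point): Middle of the black bend line across the top of the blank, 20 mm behind the blank's front end: [-35, 0, 3] mm in the blank's frame; same axes as the blank.
- flange_back (a point): Middle of the rear face of the blank's flange: [55, 0, 10.5] mm in the blank's frame. Pushing here toward the blank's -x slides it to the front edge; it takes only a few newtons.
- clamp_hinge_pin (a point): Middle of the hinge pin of the hold-down bar, fixed at the left front of the block: [-64, 55, 46.5] mm in the block's frame; same axes as the block (the pin lies along x).
- clamp_knob (a point): Centre of the red knob (21 mm thick, 24 mm long) at the free end of the hold-down bar, 132 mm from the hinge pin.
- clamp (a joint): Angle of the steel hold-down bar: 102 mm long, 16 mm wide along the block's x, 13 mm thick, then a 10 mm rod and the knob. 0: lying along the block's -y on the 3 mm sheet; pi/2: upright; 2.0: stop, leaning left (+y). Starts at 1.6 to 1.78. Damped hinge with friction: stays where left near upright; pushed right (-y) past about 1.25 it sinks onto the blank by its own weight (0.5 kg) in 1 to 3 s.
- screwdriver_red: Red screwdriver, 170 x 22 x 20 mm, lying to the right of the block; a bystander. Origin: underside.
- marker_black: Marker with a black cap, 130 x 14 x 14 mm, lying to the left of the block; a bystander. Origin: underside.
- loupe: Black eye loupe, 36 mm across, 34 mm high, standing behind the block; a bystander. Origin: centre of its underside.
- weight_200g: Larger steel balance weight, 32 mm across, 44 mm high, at the front right; a bystander. Origin: centre of its underside.
- weight_100g: Smaller steel balance weight, 26 mm across, 36 mm high, at the front right; a bystander. Origin: centre of its underside.
- battery_9v: Green and beige block battery, 50 x 27 x 18 mm, lying at the back left; a bystander. Origin: underside.
- hammer: Hammer with a wooden handle, 220 mm long, steel head 88 mm across, 26 mm high, lying at the front; a bystander. Origin: underside.
There are look-alikes about, which are no part of the job. There is more than one size of the block; the job needs the larger.

How it is judged:
On the way, in this order (a step that is already met when the one before it is completed fails the run):
1. the blank is slid until its bend line is above the block's front edge, the hold-down bar still up (x of bend_line in the frame of block_edge between -0.003 and 0.003 m and angle between the x axis of blank and the x axis of block, either way round below 0.05 rad and value of joint clamp above 1.2 rad), for 0.3 s.
2. the hold-down bar is tipped over and lies on the blank (value of joint clamp below 0.03 rad and x of bend_line in the frame of block_edge between -0.003 and 0.003 m), for 0.2 s.
At the end, for the whole second after the job is handed in: The blank lies flat on the bed, its bend line within 3 mm of the block's front edge and square to it within 0.05 rad, at rest, with the hold-down bar down on it (bar angle within 0.03 rad of 0) (all of step 2 and angle between the x axis of blank and the x axis of block, either way round below 0.05 rad and z of bend_line in the frame of block_edge between 0 and 0.006 m and value of joint clamp above -0.03 rad and linear speed of blank below 0.01 m/s); the robot touches nothing.
It fails at once if the blank is lifted or tipped off the bed (z of blank in the frame of block above 0.042 m or angle between blank's own z axis and vertical above 0.12 rad).
It fails at once if a tool or other bystander is moved more than 20 mm (distance of any of screwdriver_red, marker_black, loupe, weight_200g, weight_100g, battery_9v, hammer from where it was at the start of the episode above 0.02 m).
It also fails if it takes over 54 s, if anything falls off the work surface, if the arm or the gripper's body presses on something with over 40 N, if the wrist force passes 120 N, or if a joint passes its speed limit or range.

ROBOT

A 6-joint arm with a two-finger parallel gripper is mounted at the origin on a cart in front of the work surface, level with it; the furniture and walls round the work are solid. World frame = base frame: x ahead of the robot, y to its left, z up, the work surface at z = 0. Lengths are in m, angles in rad, forces in N, time in s.
With the tool pointing down it reaches from about 0.35 to 0.85 m from the base axis. Payload 8.1 kg.
Tool frame: the origin (TCP) lies on the mounting face of the last link; the fingertips stand 186 mm ahead of it and the grasp point (between the pads) lies 167 mm ahead of it; z points along the fingers, y is the line along which they close (so a half turn about z gives the same grasp; the last joint's range is limited). The gripper opens to 93 mm and grips with 3 to 60 N. Pads are 15 mm wide; open, the fingers measure 128 mm over their backs; the gripper's body (75 mm by 188 mm) begins 65 mm behind the grasp point.
Start: joints at [1.076, 0.13, 1.488, -0, 1.523, -0.085], TCP at [0.239, 0.55, 0.405] pointing down, gripper open.
Joint ranges: [-2.96, 2.96], [-0.89, 2.26], [0.02, 2.5], [-1.34, 4.48], [0, 2.73], [-2.66, 2.66]. Speed limits (rad/s): [2.39, 2.39, 2.79, 3.14, 3.14, 3.14].

INTERFACE

Orientations are given as a rotation vector (axis times angle).
In Python, from plant import * gives the robot as it stands. The module is installed in compiled form; this text tells all that it offers.
- The arm moves only by the tool arm_command, never from a script. Its argument "increments" is a list of rows, each a list of 6 numbers: the shift along the tool's x, y, z in units of 0.2 m (1.0 is 0.2 m), then the turn, a rotation vector about the tool's x, y, z in units of pi rad (1.0 is pi rad). A call has exactly 5 rows; each row is the pose to reach, as a shift and turn from the pose commanded when the call began, along the tool's axes at that moment, turning the shorter way round; what a row does not reach only later rows make up. A row lasts 1/8 s, in which the tool goes at most 62.5 mm and 10.7 degrees, less where a joint would pass 70% of its speed; a pose out of reach is approached as far as the arm can. A call with a number of a shift or a turn outside -1 to 1 is refused whole. A call with a gripper value outside its range is refused whole. "fingers" is the closure, from -1 (fully open) to 1 (shut), set as the call begins (left out, the last holds). The fingers move at their own pace and stop on an object; "force" is the grip in N (left out, the last holds). Time passes only in rows, so rows that repeat a pose let the fingers close, or fill a call up. It gives the time, the measured TCP pose, the force, the opening and the grip force at its end, in the units of the state.
- read_state(): the state, without advancing time (a new reading comes with each control period).
- read_camera(name): name is "scene" or "side" or "wrist"; returns a dict with "image" (384x512x3 uint8, red, green, blue), "fx", "fy", "cx", "cy" (pixels), "T" (4x4, takes a point from camera to world coordinates). Camera axes: x right, y down, z forward; pixel columns grow to the right and rows downward; lengths in m; the calibration is good to about 2 mm. The wrist camera is an equidistant fisheye: a pixel r from the principal point sees the ray r / f radians off the axis. A picture is of the moment at which its call begins. There is no depth.
- close_job(): hands the job in; it is judged then, once.
The state is a dict: "t": time; "q": joint angles; "dq": joint speeds; "joint_torque": joint torques, N m; "tool_pos": TCP position; "orientation": TCP orientation; "force": force on the tool from outside, world axes, zero at the start; "wrist_torque": the same for the moment, N m; "opening": finger opening in m; "gripper_force": force on a finger pad.
Only numpy, scipy, OpenCV 4.12 (cv2) and the standard library are available. Lean on these libraries where they do the work, as an engineer would, in place of code of your own. Each camera call takes 0.05 s, during which the arm holds its last target. There are 200 camera calls.

## Working session

There is one attempt and no reset: what is moved stays moved. The work goes in short steps, Python scripts to look and compute and a tool call to move; the robot and the scene stay as the last step left them, time stands still between calls to the robot, and variables do not carry over. Pictures are saved under pics/ and viewed, at most 10 in all, crops included, and the job is handed in when it is done.

Besides the shell and the picture viewer there is one more tool, called as a command line: name --pt "numbers of a row" for each row, then --argument value for the rest. arm_command: Moves the arm, as the interface text tells. Shifts and turns lie within -1 to 1; 1 stands for 0.2 m of shift or pi rad of turn. Its arguments: {"type":"object","properties":{"increments":{"type":"array","items":{"type":"array","items":{"type":"number","minimum":-1,"maximum":1}}},"fingers":{"type":"number"},"force":{"type":"number"}},"required":["increments"]}

```bash
mkdir -p pics
cat > h.py <<'E'
from plant import *
import numpy as np, cv2, pickle
from scipy.spatial.transform import Rotation as R
def snap(n,tag):
    c=read_camera(n); pickle.dump(c,open(f'pics/{tag}.pkl','wb')); cv2.imwrite(f'pics/{tag}.png',c['image'][:,:,::-1]); return c
def ray(c,u,v):
    d=np.array([(u-c['cx'])/c['fx'],(v-c['cy'])/c['fy'],1.]); T=np.array(c['T']); return T[:3,3],T[:3,:3]@d
def onz(c,u,v,z):
    o,d=ray(c,u,v); return o+d*(z-o[2])/d[2]
def proj(c,p):
    T=np.array(c['T']); q=T[:3,:3].T@(np.array(p)-T[:3,3]); return np.array([c['cx']+c['fx']*q[0]/q[2],c['cy']+c['fy']*q[1]/q[2]])
def tri(c1,p1,c2,p2):
    o1,d1=ray(c1,*p1);o2,d2=ray(c2,*p2)
    s=np.linalg.lstsq(np.stack([d1,-d2],1),o2-o1,rcond=None)[0]
    a=o1+s[0]*d1;b=o2+s[1]*d2; return (a+b)/2,np.linalg.norm(a-b)
E
python3 - <<'E'
from h import *
a=snap('scene','s0');b=snap('side','d0')
for c in(a,b): print(c['fx'],c['cx'],np.round(c['T'],3))
cv2.imwrite('pics/both0.png',np.vstack([cv2.resize(x['image'][:,:,::-1],(400,300)) for x in(a,b)]))
print(read_state())
E
```

```text
382.12765853533557 257.9440853709533 [[ 0.891 -0.325  0.318  0.3  ]
 [-0.454 -0.599  0.659 -0.574]
 [-0.023 -0.732 -0.681  0.648]
 [ 0.     0.     0.     1.   ]]
468.3764545719821 253.79003476873737 [[-0.527  0.644 -0.554  1.114]
 [ 0.85   0.403 -0.34   0.338]
 [ 0.004 -0.65  -0.76   0.84 ]
 [ 0.     0.     0.     1.   ]]
{'t': 0.1, 'q': array([ 1.07559269e+00,  1.31105951e-01,  1.48914961e+00,  2.45649710e-05,
        1.52301026e+00, -8.54261513e-02]), 'dq': array([-0.00120186, -0.00040814, -0.00189908, -0.0006772 , -0.00060281,
       -0.00011422]), 'joint_torque': array([ 1.21732290e-03, -5.61340070e+01, -4.93096590e+01,  7.70833762e-02,
        2.90243339e-02, -1.15585640e-04]), 'tool_pos': array([0.23893733, 0.55015361, 0.40379137]), 'orientation': array([-6.39082282e-01, -3.07538862e+00,  2.50679317e-03]), 'force': array([-0.33706902, -0.12465928,  0.55402598]), 'wrist_torque': array([ 0.03940323,  0.02971775, -0.00636953]), 'gripper_force': 0.0, 'opening': 0.0932197637851781}
```

View pics/s0.png

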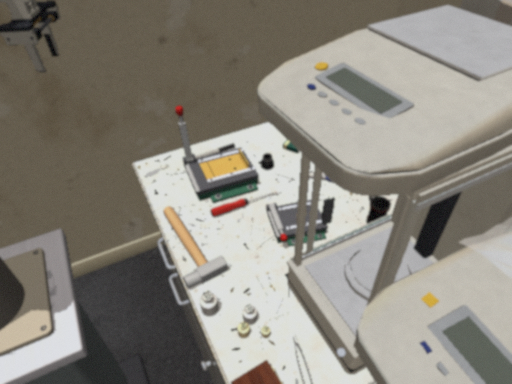

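View pics/d0.png

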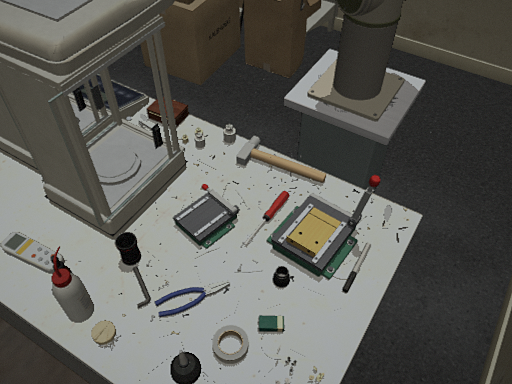

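The scene view shows two blocks. The larger one, with the brass blank and the upright bar, is at scene (222,170) / side (315,235). The smaller look-alike, with no blank, is at scene (297,220) / side (207,216). Red knobs: the larger block's is at scene (179,109) / side (375,181), and the small one's is at side (205,187). I choose the larger block and check it in a close crop.

Run:
```python
from h import *
a=pickle.load(open('pics/s0.pkl','rb'));b=pickle.load(open('pics/d0.pkl','rb'))
A=cv2.resize(a['image'][95:215,160:280,::-1],None,fx=3.33,fy=5/1.5,interpolation=cv2.INTER_CUBIC)
B=cv2.resize(b['image'][165:285,260:400,::-1],(700,600),interpolation=cv2.INTER_CUBIC)
cv2.imwrite('pics/cA.png',cv2.resize(A,(600,600)));cv2.imwrite('pics/cB.png',B)
print(tri(a,(179.5,109),b,(375.5,181)))
for c,p in((a,(222,165)),(b,(313,235))): print(onz(c,*p,.039))
```

```text
(array([0.48434218, 0.22077918, 0.18022845]), np.float64(0.0017043756100700608))
[0.54839477 0.14502226 0.039     ]
[0.5608986  0.14357974 0.039     ]
```

View pics/cB.png

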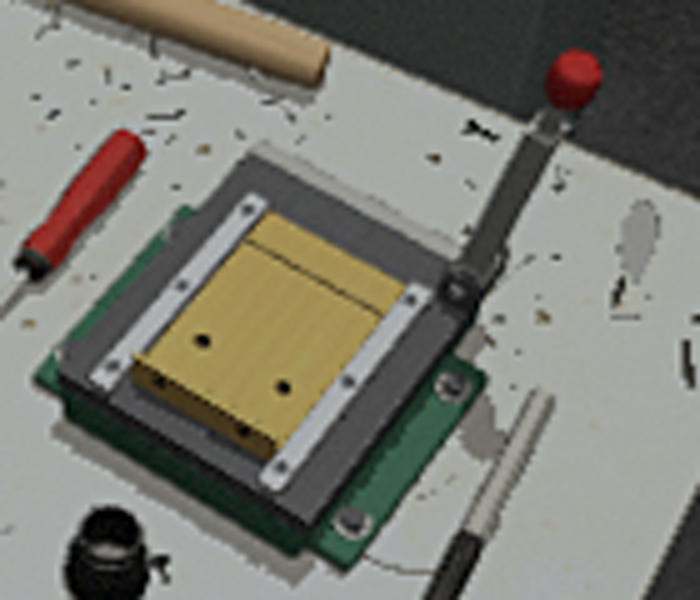

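View pics/cA.png

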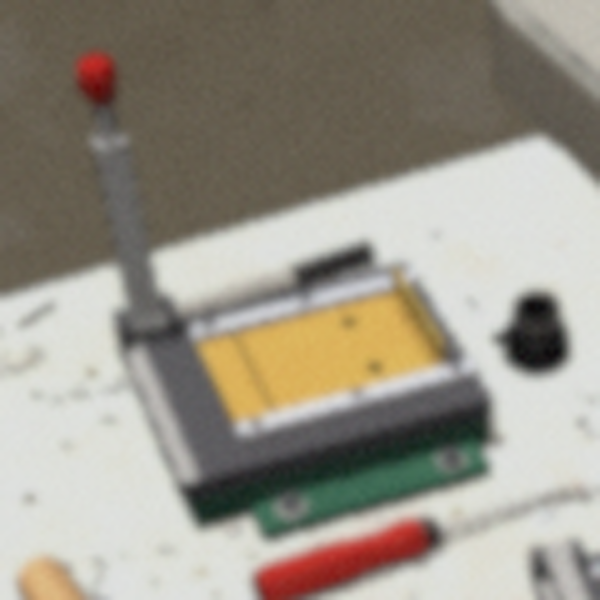

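The crops confirm it: brass blank between the aluminium rails, bend line at crop B (247,240)-(380,315), and bar upright at the left front. The loupe stands close behind the block, and the marker lies to the left.

Run:
```python
from h import *
from scipy.optimize import least_squares
a=pickle.load(open('pics/s0.pkl','rb'));b=pickle.load(open('pics/d0.pkl','rb'))
PB=[((65,372),(80,-62,36)),((312,525),(80,62,36)),((252,148),(-80,-62,36)),((245,193),(-45,-46,43)),((270,205),(-45,-36,43)),((90,378),(79,-46,43)),((408,283),(-45,36,43)),((432,295),(-45,46,43)),((260,480),(79,36,43)),((285,492),(79,46,43))]
PA=[((190,485),(-80,-62,36)),((488,400),(80,-62,36)),((237,435),(-45,-46,43)),((470,368),(79,-46,43)),((190,332),(-45,46,43))]
fb=lambda p:(260+p[0]/5-.4,165+p[1]/5-.4); fa=lambda p:(160+p[0]/5-.4,95+p[1]/5-.4)
def fit(s):
    r=lambda x:np.concatenate([onz(c,*f(p),q[2]/1e3)[:2]-x[:2]-np.array([[np.cos(x[2]),-np.sin(x[2])],[np.sin(x[2]),np.cos(x[2])]])@(np.array(q[:2])/1e3) for c,f,L in s for p,q in L])
    s=least_squares(r,[.55,.145,0]);return s.x,np.round(s.fun.reshape(-1,2)*1e3,1)
for s in([(b,fb,PB)],[(a,fa,PA)],[(b,fb,PB),(a,fa,PA)]):
    x,res=fit(s);print(np.round(x,4));print(res.tolist())
Rt=np.array([[np.cos(x[2]),np.sin(x[2])],[-np.sin(x[2]),np.cos(x[2])]])
L=lambda p:np.round(np.r_[Rt@(p[:2]-x[:2]),p[2]]*1e3,1)
for p in((247,240),(380,315)): print('line',L(onz(b,*fb(p),.039)))
for p in((237,335),(270,405)): print('lineA',L(onz(a,*fa(p),.039)))
for p in((135,357),(275,440)): print('flange top B',L(onz(b,*fb(p),.054)))
print('loupe',L(onz(b,281,283,0)),'top',L(onz(b,281,269,.034)),'marker',L(onz(b,347,289,0)),L(onz(b,368,244,0)),'sd',L(onz(b,286,194,.015)),L(onz(b,247,246,.0)),'ham',L(onz(b,324,178,.01)))
k=tri(a,(179.5,109),b,(375.5,181))[0];print('knob',L(k))
```

```text
[ 0.5404  0.1411 -0.0712]
[[-3.1, 2.4], [-0.1, -0.7], [5.4, 0.5], [-0.1, -1.4], [-0.5, 1.1], [-1.8, -1.1], [1.4, -1.1], [1.2, 0.3], [-0.7, -0.6], [-1.7, 0.5]]
[ 0.5387  0.1402 -0.0696]
[[5.2, 0.5], [-2.8, -0.6], [-0.3, 1.9], [-3.3, 2.1], [1.2, -4.0]]
[ 0.5399  0.1408 -0.0718]
[[-2.5, 2.7], [0.4, -0.4], [6.0, 0.7], [0.5, -1.1], [0.0, 1.4], [-1.2, -0.7], [2.0, -0.8], [1.7, 0.6], [-0.2, -0.2], [-1.2, 0.8], [4.2, -0.3], [-3.9, -1.0], [-1.4, 1.2], [-4.4, 1.6], [-0.0, -4.7]]
line [-25.3 -33.9  39. ]
line [-24.  33.  39.]
lineA [-22.4  33.9  39. ]
lineA [-24.1 -25.7  39. ]
flange top B [ 65.  -33.8  54. ]
flange top B [65.9 33.6 54. ]
loupe [135.3   2.5   0. ] top [126.2  -5.5  34. ] marker [ 68.4 117.5  -0. ] [-55.2 101.6   0. ] sd [ -58.3 -113.9   15. ] [ 103.3 -106.9    0. ] ham [-158.2  -70.2   10. ]
knob [-61.1  75.8 180.2]
```

The bed's pale front strip explains the 5 mm corner residual in both views: the true edge is the strip's front. Line-to-edge distance is about 56 mm, and the flange rear at x≈+66 agrees with this. Next, a move helper.

```bash
cat >> h.py <<'E'
B=np.array([.5399,.1408,-.0718])
def w(x,y):
    c,s=np.cos(B[2]),np.sin(B[2]); return B[0]+c*x-s*y, B[1]+s*x+c*y
def loc(p):
    c,s=np.cos(B[2]),np.sin(B[2]); d=np.array(p[:2])-B[:2]; return np.round(1e3*np.array([c*d[0]+s*d[1],-s*d[0]+c*d[1],p[2]]),1)
def inc(x,y,ztip,yaw=None):
    """increment to put fingertips at block-local x,y (m), height ztip; tool y along block y (+yaw)"""
    s=read_state();r=R.from_rotvec(s['orientation'])
    t=np.r_[w(x,y),ztip+.186]; a=B[2]+(yaw or 0)
    g=R.from_matrix(np.array([[-np.cos(a),-np.sin(a),0],[-np.sin(a),np.cos(a),0],[0,0,-1]]).T@np.eye(3)) if 0 else R.from_matrix(np.array([[-np.cos(a),-np.sin(a),0],[-np.sin(a),np.cos(a),0],[0,0,-1.]]))
    print('t',s['t'],'tip',loc(s['tool_pos']-[0,0,.186]),'F',np.round(s['force'],1),'inc',np.round(r.inv().apply(t-s['tool_pos'])/.2,3),np.round((r.inv()*g).as_rotvec()/np.pi,4))
E
sed -i 's/^    g=.*/    g=R.from_matrix(np.array([[-np.cos(a),-np.sin(a),0],[-np.sin(a),np.cos(a),0],[0,0,-1.]]))/' h.py
python3 -c "
from h import *
inc(.1,0,.218)"
```

```text
t 0.1 tip [-329.6  386.7  217.8] F [-0.3 -0.1  0.6] inc [-2.667 -1.112  0.   ] [-5.000e-04 -1.000e-04 -1.076e-01]
```

arm_command --pt "-0.2 0 -0.05 0 0 0" --pt "-0.4 0 -0.05 0 0 0" --pt "-0.6 0 -0.05 0 0 0" --pt "-0.8 -0.05 -0.05 0 0 0" --pt "-1 -0.1 -0.05 0 0 0" --fingers 1 --force 20

```text
t: 0.72
tool_pos: [0.4154, 0.4514, 0.4141]
orientation: [-0.639, -3.075, 0.001]
force: [-0.2, -0.5, 0.8]
opening: 0.0476
gripper_force: 0.0
```

arm_command --pt "-0.2 -0.05 0 0 0 0" --pt "-0.4 -0.1 0 0 0 0" --pt "-0.6 -0.15 0 0 0 0" --pt "-0.8 -0.2 0 0 0 0" --pt "-1 -0.3 0 0 0 0"

```text
t: 1.35
tool_pos: [0.5749, 0.3168, 0.4139]
orientation: [-0.638, -3.075, 0.001]
force: [-0.7, 0.5, 0.4]
opening: 0.0012
gripper_force: 0.0
```

arm_command --pt "-0.13 -0.14 0 0 0 -0.02" --pt "-0.26 -0.28 0 0 0 -0.04" --pt "-0.4 -0.42 0 0 0 -0.06" --pt "-0.53 -0.56 0 0 0 -0.08" --pt "-0.667 -0.7 0 0 0 -0.107"

```text
t: 1.98
tool_pos: [0.6408, 0.1348, 0.4141]
orientation: [-0.112, -3.139, 0.0]
force: [0.7, 0.3, 0.2]
opening: -0.0001
gripper_force: 0.0
```

```bash
python3 -c "
from h import *
inc(.1,0,.060);print(read_state()['opening'])"
```

```text
t 1.975 tip [101.1   1.3 228.1] F [0.7 0.3 0.2] inc [ 0.004 -0.006  0.841] [-0.0001 -0.0003  0.0002]
-0.00011105607149834707
```

arm_command --pt "0 -0.006 0.2 0 0 0" --pt "0 -0.006 0.4 0 0 0" --pt "0 -0.006 0.6 0 0 0" --pt "0 -0.006 0.8 0 0 0" --pt "0 -0.006 0.92 0 0 0"

```text
t: 2.6
tool_pos: [0.6393, 0.1346, 0.2273]
orientation: [-0.116, -3.135, 0.001]
force: [-0.4, -0.0, 0.6]
opening: 0.0005
gripper_force: 0.0
```

arm_command --pt "0.02 0 0 0 0 0" --pt "0.04 0 0 0 0 0" --pt "0.06 0 0 0 0 0" --pt "0.08 0 0 0 0 0" --pt "0.1 0 0 0 0 0"

```text
t: 3.22
tool_pos: [0.6205, 0.1364, 0.2315]
orientation: [0.116, 3.138, 0.0]
force: [0.2, -0.3, 0.3]
opening: 0.0007
gripper_force: 0.0
```

```bash
python3 -c "
from h import *
inc(.0175,0,.042);c=snap('side','d1')
cv2.imwrite('pics/d1c.png',cv2.resize(c['image'][165:285,260:400,::-1],(700,600),interpolation=cv2.INTER_CUBIC))"
```

```text
t 3.225 tip [80.7  1.4 45.5] F [ 0.2 -0.3  0.3] inc [ 0.316 -0.007  0.017] [ 0.0001  0.0003 -0.0006]
```

View pics/d1c.png

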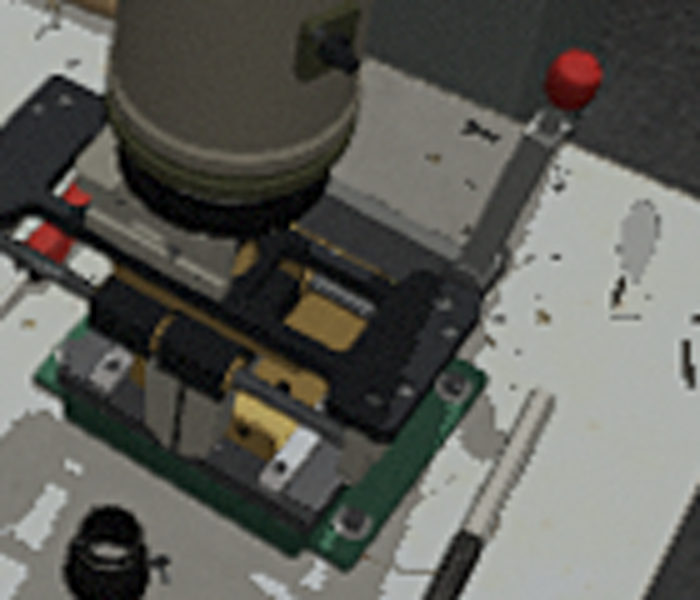

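The closed fingers stand in the channel just behind the flange, near crop (185,430), clear of the loupe and the bar.

arm_command --pt "0.02 -0.007 0.01 0 0 0" --pt "0.045 -0.007 0.01 0 0 0" --pt "0.07 -0.007 0.01 0 0 0" --pt "0.095 -0.007 0.01 0 0 0" --pt "0.12 -0.007 0.01 0 0 0"

```text
t: 3.9
tool_pos: [0.5962, 0.1367, 0.2287]
orientation: [-0.116, -3.139, 0.0]
force: [1.5, -0.1, -0.3]
opening: 0.0004
gripper_force: 0.3
```

arm_command --pt "0.025 0 0 0 0 0" --pt "0.05 0 0 0 0 0" --pt "0.075 0 0 0 0 0" --pt "0.095 0 0 0 0 0" --pt "0.11 0 0 0 0 0"

```text
t: 4.53
tool_pos: [0.5744, 0.1383, 0.2288]
orientation: [0.116, 3.139, 0.0]
force: [0.7, 0.5, -0.4]
opening: 0.0005
gripper_force: 0.4
```

```bash
python3 -c "
from h import *
inc(.0175,0,.042);s=snap('scene','s2')
cv2.imwrite('pics/s2c.png',cv2.resize(s['image'][95:215,160:280,::-1],(600,600),interpolation=cv2.INTER_CUBIC))"
```

```text
t 4.525 tip [34.6  0.  42.8] F [ 0.7  0.5 -0.4] inc [ 0.085 -0.     0.004] [ 0.      0.     -0.0006]
```

View pics/s2c.png

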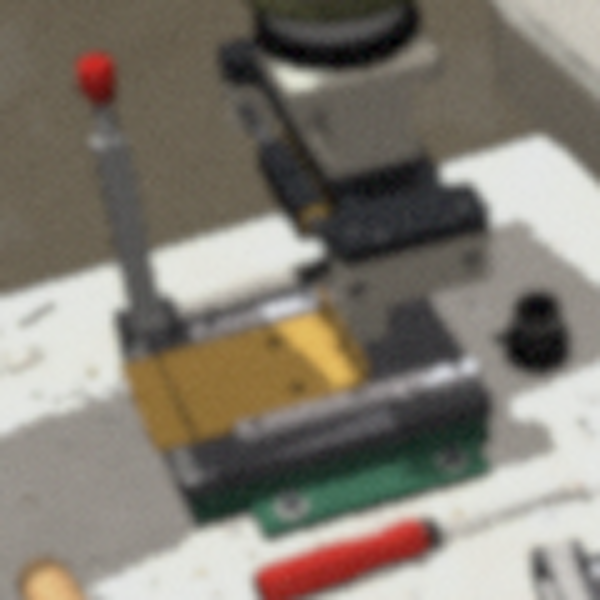

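The blank's front end is now about at the edge, with the bend line at crop (163,362)-(197,432). I measure it and look from the wrist.

```bash
python3 -c "
from h import *
s=pickle.load(open('pics/s2.pkl','rb'))
fa=lambda p:(160+p[0]/5-.4,95+p[1]/5-.4)
for p in((163,362),(197,432)): print('line',loc(onz(s,*fa(p),.039)))
for p in((127,362),(155,446)): print('front end',loc(onz(s,*fa(p),.039)))
for p in((331,300),(362,385)): print('flange?',loc(onz(s,*fa(p),.054)))
c=snap('wrist','w2');print(c['fx'],c['cx'],c['cy'],np.round(c['T'],3))"
```

```text
line [-63.2  28.6  39. ]
line [-62.7 -30.2  39. ]
front end [-79.8  36.2  39. ]
front end [-84.1 -31.7  39. ]
flange? [25.9 22.6 54. ]
flange? [ 17.2 -47.4  54. ]
297.3186396354542 254.58879527887444 193.34589559510974 [[ 0.073  0.967  0.245  0.507]
 [ 0.997 -0.07  -0.018  0.144]
 [-0.001  0.245 -0.969  0.208]
 [ 0.     0.     0.     1.   ]]
```

View pics/w2.png

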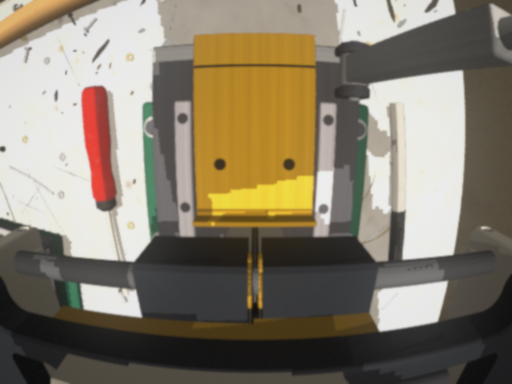

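The wrist view shows the bend line at row 66 (cols 195-315), the bed's front edge beside it at row ~45 (cols 156-190), and the pale strip just behind it. I resample profiles along the block's x.

```bash
cat >> h.py <<'E'
def fproj(c,p):
    T=np.array(c['T']); q=(np.array(p)-T[:3,3])@T[:3,:3]; rr=np.hypot(q[:,0],q[:,1]); th=np.arctan2(rr,q[:,2]); k=th/rr
    return np.stack([c['cx']+c['fx']*q[:,0]*k,c['cy']+c['fy']*q[:,1]*k],1)
def prof(c,y,z,xs):
    p=np.array([[*w(x,y),z] for x in xs]); m=fproj(c,p).astype(np.float32)
    return cv2.remap(cv2.cvtColor(c['image'],cv2.COLOR_RGB2GRAY),m[:,0][None],m[:,1][None],cv2.INTER_LINEAR)[0].astype(int)
def meas(c):
    xs=np.arange(-.1,-.03,.0005); fine=lambda i:round(xs[i]*1e3,1)
    for y in(-.028,-.014,0,.014,.028):
        p=prof(c,y,.039,xs); b=cv2.blur(p[None].astype(np.float32),(41,1))[0]-p; i=np.argmax(b); print('line',y,fine(i),round(b[i]),end='; ')
    print()
E
python3 - <<'E'
from h import *
c=pickle.load(open('pics/w2.pkl','rb'));meas(c)
xs=np.arange(-.094,-.060,.001)
print((xs*1e3).round().astype(int).tolist())
for y in(-.056,-.05,-.044,-.04,.039,.042): print(y,prof(c,y,.036,xs).tolist())
E
```

```text
line -0.028 -64.5 52; line -0.014 -64.5 52; line 0 -64.5 55; line 0.014 -64.5 53; line 0.028 -64.5 54; 
[-94, -93, -92, -91, -90, -89, -88, -87, -86, -85, -84, -83, -82, -81, -80, -79, -78, -77, -76, -75, -74, -73, -72, -71, -70, -69, -68, -67, -66, -65, -64, -63, -62, -61]
-0.056 [202, 218, 229, 231, 231, 231, 231, 232, 232, 231, 232, 232, 232, 229, 196, 141, 138, 141, 143, 144, 143, 144, 144, 138, 116, 98, 95, 96, 98, 98, 98, 101, 95, 84]
-0.05 [160, 160, 156, 150, 151, 158, 161, 160, 160, 161, 161, 163, 164, 164, 151, 131, 137, 140, 144, 144, 143, 144, 144, 141, 115, 85, 82, 82, 82, 82, 81, 81, 81, 81]
-0.044 [163, 162, 161, 161, 161, 160, 160, 160, 159, 160, 159, 160, 160, 160, 149, 129, 135, 140, 143, 144, 143, 143, 144, 141, 116, 88, 81, 82, 82, 82, 82, 82, 81, 81]
-0.04 [162, 162, 161, 160, 160, 159, 159, 159, 159, 159, 159, 160, 160, 160, 146, 125, 135, 140, 142, 145, 142, 144, 145, 141, 120, 87, 81, 80, 80, 80, 80, 80, 80, 79]
0.039 [162, 162, 162, 162, 162, 163, 164, 164, 164, 164, 163, 163, 164, 163, 162, 150, 130, 141, 143, 145, 147, 147, 147, 148, 148, 123, 86, 77, 77, 77, 77, 77, 77, 76]
0.042 [163, 163, 163, 164, 165, 165, 165, 164, 163, 164, 164, 164, 163, 163, 163, 152, 130, 140, 142, 144, 147, 147, 146, 148, 147, 124, 86, 76, 75, 75, 76, 75, 74, 74]
```

Edge at -79.3 mm at mid-width (the pale strip is on the bed) and line at -64.5, so 14.8 mm remain.

arm_command --pt "0.015 0 0 0 0 0" --pt "0.03 0 0 0 0 0" --pt "0.045 0 0 0 0 0" --pt "0.06 0 0 0 0 0" --pt "0.065 0 0 0 0 0"

```text
t: 5.25
tool_pos: [0.5615, 0.1393, 0.2289]
orientation: [0.116, 3.139, 0.0]
force: [1.3, -0.5, 1.1]
opening: 0.0003
gripper_force: 0.7
```

```bash
cat > m.py <<'E'
from h import *
import sys
c=snap('wrist',sys.argv[1]);meas(c);inc(.0175,0,.042)
xs=np.arange(-.084,-.074,.0005)
for y in(-.05,-.044,.039,.042):
    p=prof(c,y,.036,xs);print(y,'edge',round(xs[np.argmin(p)]*1e3,1),p.tolist())
E
python3 m.py w3
```

```text
line -0.028 -77.0 49; line -0.014 -77.5 50; line 0 -77.0 54; line 0.014 -77.0 51; line 0.028 -77.0 50; 
t 5.3 tip [21.6  0.  42.8] F [ 0.7 -0.1  0. ] inc [ 0.021 -0.     0.004] [ 0.      0.     -0.0006]
-0.05 edge -78.5 [168, 168, 169, 180, 199, 216, 226, 225, 208, 173, 146, 136, 139, 141, 143, 144, 145, 146, 146, 145, 145]
-0.044 edge -79.0 [163, 163, 163, 164, 163, 163, 162, 158, 147, 129, 125, 130, 137, 141, 142, 144, 145, 146, 146, 145, 145]
0.039 edge -78.0 [165, 165, 165, 164, 165, 165, 166, 166, 165, 163, 152, 137, 131, 135, 142, 145, 145, 145, 147, 149, 151]
0.042 edge -78.0 [165, 165, 165, 165, 165, 165, 165, 166, 165, 160, 148, 128, 123, 132, 141, 144, 144, 145, 146, 148, 150]
```

arm_command --pt "0.004 0 0 0 0 0" --pt "0.008 0 0 0 0 0" --pt "0.011 0 0 0 0 0" --pt "0.011 0 0 0 0 0" --pt "0.011 0 0 0 0 0"

```text
t: 5.92
tool_pos: [0.5595, 0.1394, 0.2288]
orientation: [0.116, 3.139, 0.0]
force: [1.8, 0.5, 0.9]
opening: 0.0003
gripper_force: 0.7
```

```bash
python3 m.py w4
```

```text
line -0.028 -79.5 50; line -0.014 -79.5 52; line 0 -79.0 51; line 0.014 -79.5 51; line 0.028 -79.0 49; 
t 5.975 tip [19.6  0.  42.8] F [ 1.8 -0.1  1.1] inc [ 0.011 -0.     0.004] [ 0.      0.     -0.0006]
-0.05 edge -78.5 [167, 167, 171, 183, 204, 220, 228, 225, 207, 165, 139, 135, 138, 141, 142, 144, 145, 146, 146, 145, 145]
-0.044 edge -79.0 [163, 163, 163, 163, 163, 164, 162, 154, 140, 125, 120, 131, 138, 141, 142, 144, 146, 146, 146, 146, 145]
0.039 edge -78.0 [166, 165, 165, 165, 165, 165, 166, 166, 165, 159, 145, 126, 123, 134, 143, 145, 145, 145, 147, 149, 150]
0.042 edge -78.0 [165, 165, 165, 165, 165, 165, 166, 166, 165, 159, 146, 132, 127, 137, 145, 146, 146, 145, 147, 148, 150]
```

The line is within 0.2 mm of the edge and square to it. I back off, rise, and go round to the left of the bar.

arm_command --pt "-0.05 0 0 0 0 0" --pt "-0.15 0 0 0 0 0" --pt "-0.17 0 -0.25 0 0 0" --pt "-0.17 0 -0.55 0 0 0" --pt "-0.17 0 -0.85 0 0 0"

```text
t: 6.6
tool_pos: [0.5935, 0.1367, 0.3998]
orientation: [-0.116, -3.138, 0.0]
force: [0.6, 0.4, 0.3]
opening: 0.0004
gripper_force: 0.0
```

arm_command --pt "0 0.1 -0.15 0 0 0" --pt "0 0.25 -0.15 0 0 0" --pt "0 0.4 -0.15 0 0 0" --pt "0 0.55 -0.15 0 0 0" --pt "0 0.65 -0.15 0 0 0"

```text
t: 7.22
tool_pos: [0.6031, 0.2678, 0.4282]
orientation: [-0.115, -3.138, 0.0]
force: [0.3, -0.2, 0.4]
opening: 0.0007
gripper_force: 0.0
```

```bash
python3 -c "
from h import *
inc(-.064,.125,.165);c=snap('side','d5');b=snap('scene','s5')
def red(c,x0,x1,y0,y1):
    h=cv2.cvtColor(c['image'],cv2.COLOR_RGB2HSV)[y0:y1,x0:x1]; m=((h[...,0]<8)|(h[...,0]>172))&(h[...,1]>150)&(h[...,2]>60); v,u=np.nonzero(m); return u.mean()+x0,v.mean()+y0,len(u)
r1=red(b,165,195,95,125);r2=red(c,360,390,165,200);print(r1,r2);print(loc(tri(b,r1[:2],c,r2[:2])[0]))"
```

```text
t 7.225 tip [ 53.9 131.2 242.2] F [ 0.3 -0.2  0.4] inc [ 0.589 -0.032  0.386] [-0.0001 -0.0003 -0.0004]
(np.float64(178.91666666666666), np.float64(109.97916666666667), 48) (np.float64(373.0), np.float64(185.5), 2)
[-59.3  76.9 173.8]
```

arm_command --pt "0.12 0 0 0 0 0" --pt "0.24 0 0 0 0 0" --pt "0.36 0 0 0 0 0" --pt "0.48 0 0 0 0 0" --pt "0.59 0 0.05 0 0 0"

```text
t: 7.95
tool_pos: [0.485, 0.2743, 0.4196]
orientation: [0.117, 3.138, 0.001]
force: [-0.0, 0.1, 0.1]
opening: 0.0003
gripper_force: 0.0
```

arm_command --pt "0 0 0.1 0 0 0" --pt "0 0 0.2 0 0 0" --pt "0 0 0.3 0 0 0" --pt "0 0 0.33 0 0 0" --pt "0 0 0.33 0 0 0"

```text
t: 8.57
tool_pos: [0.4854, 0.2751, 0.3519]
orientation: [-0.116, -3.138, 0.001]
force: [-0.4, 0.3, 0.8]
opening: 0.0003
gripper_force: 0.0
```

```bash
python3 -c "
from h import *
inc(-.064,.022,.165);c=snap('wrist','w6')"
```

```text
t 8.575 tip [-64.  130.  165.9] F [-0.4  0.3  0.8] inc [-0.001 -0.54   0.005] [-0.0002 -0.0004 -0.0006]
```

View pics/w6.png

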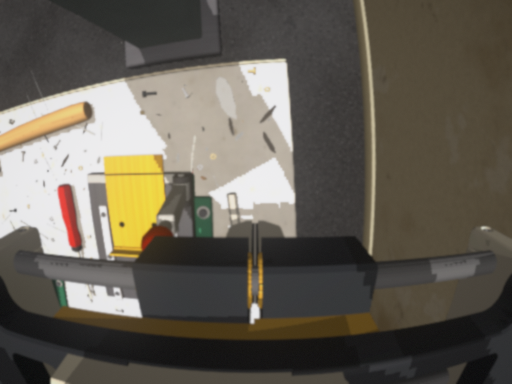

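The knob is at (157,237), to the right of the fingers in the block's sense (-y) and level with them. I push toward -y.

arm_command --pt "0 -0.05 0 0 0 0" --pt "0 -0.1 0 0 0 0" --pt "0 -0.14 0 0 0 0" --pt "0 -0.18 0 0 0 0" --pt "0 -0.22 0 0 0 0"

```text
t: 9.25
tool_pos: [0.482, 0.2309, 0.3532]
orientation: [0.116, 3.139, 0.001]
force: [-0.4, 2.4, 1.1]
opening: 0.0007
gripper_force: 0.8
```

arm_command --pt "0 -0.04 0 0 0 0" --pt "0 -0.08 0 0 0 0" --pt "0 -0.12 0 0 0 0" --pt "0 -0.16 0 0 0 0" --pt "0 -0.2 0 0 0 0"

```text
t: 9.88
tool_pos: [0.4789, 0.1909, 0.3525]
orientation: [-0.116, -3.139, 0.0]
force: [0.6, 0.5, -0.2]
opening: 0.0005
gripper_force: 0.3
```

arm_command --pt "0 -0.04 0 0 0 0" --pt "0 -0.08 0 0 0 0" --pt "0 -0.11 0 0 0 0" --pt "0 -0.13 0 0 0 0" --pt "0 -0.13 0 0 0 0"

```text
t: 10.5
tool_pos: [0.4772, 0.1653, 0.3528]
orientation: [0.116, 3.139, 0.0]
force: [0.2, -0.3, 0.4]
opening: 0.0005
gripper_force: 0.0
```

```bash
python3 -c "
from h import *
inc(-.064,.022,.165);c=snap('wrist','w7')"
```

```text
t 10.5 tip [-64.3  19.9 166.8] F [ 0.2 -0.3  0.4] inc [-0.002  0.01   0.009] [ 0.      0.     -0.0007]
```

View pics/w7.png

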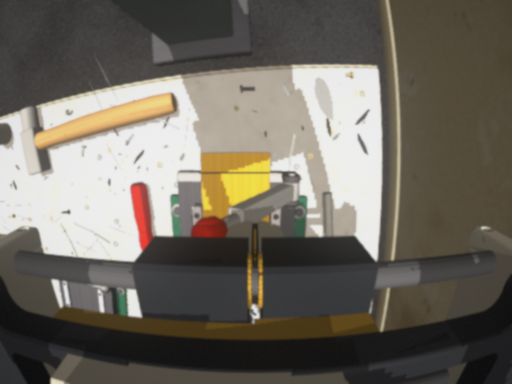

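The bar has left the fingers and is sinking, with the knob at (209,229). I retreat up and back and let it settle.

arm_command --pt "0 0 -0.1 0 0 0" --pt "0 0 -0.2 0 0 0" --pt "-0.15 -0.05 -0.2 0 0 0" --pt "-0.3 -0.1 -0.2 0 0 0" --pt "-0.45 -0.1 -0.2 0 0 0"

```text
t: 11.18
tool_pos: [0.5664, 0.1386, 0.3929]
orientation: [0.116, 3.139, -0.0]
force: [-0.1, 0.4, 1.1]
opening: 0.0003
gripper_force: 0.0
```

arm_command --pt "-0.1 0 0 0 0 0" --pt "-0.2 0 0 0 0 0" --pt "-0.2 0 0 0 0 0" --pt "-0.2 0 0 0 0 0" --pt "-0.2 0 0 0 0 0"

```text
t: 11.8
tool_pos: [0.6048, 0.1363, 0.3928]
orientation: [-0.115, -3.139, -0.0]
force: [0.7, 1.3, 0.3]
opening: 0.0007
gripper_force: 0.0
```

arm_command --pt "0 0 0 0 0 0" --pt "0 0 0 0 0 0" --pt "0 0 0 0 0 0" --pt "0 0 0 0 0 0" --pt "0 0 0 0 0 0"

```text
t: 12.42
tool_pos: [0.6053, 0.136, 0.3927]
orientation: [-0.116, -3.139, -0.0]
force: [0.3, -0.2, -0.1]
opening: 0.0002
gripper_force: 0.0
```

arm_command --pt "0 0 0 0 0 0" --pt "0 0 0 0 0 0" --pt "0 0 0 0 0 0" --pt "0 0 0 0 0 0" --pt "0 0 0 0 0 0"

```text
t: 13.05
tool_pos: [0.6053, 0.136, 0.3927]
orientation: [-0.116, -3.139, 0.0]
force: [-0.4, -1.0, -0.3]
opening: 0.0005
gripper_force: 0.0
```

```bash
python3 m.py w8; python3 -c "
from h import *
c=pickle.load(open('pics/w8.pkl','rb'));d=snap('side','d8')['image'][165:285,260:400,::-1]
s=snap('scene','s8')['image'][95:215,160:280,::-1]
W=c['image'][30:230,130:390,::-1]
r=lambda i,s:cv2.resize(i,s,interpolation=cv2.INTER_CUBIC)
cv2.imwrite('pics/f8.png',np.vstack([np.hstack([r(d,(400,300)),r(s,(400,300))]),np.hstack([r(W,(400,300)),np.zeros((300,400,3),np.uint8)])]))"
```

```text
line -0.028 -79.5 35; line -0.014 -57.0 36; line 0 -57.0 33; line 0.014 -79.0 33; line 0.028 -79.0 34; 
t 13.1 tip [ 6.560e+01 -1.000e-01  2.068e+02] F [ 0.4 -0.2  0.5] inc [ 0.241 -0.     0.824] [-0.      0.     -0.0006]
-0.05 edge -78.5 [163, 164, 164, 163, 163, 161, 159, 154, 149, 145, 142, 139, 140, 142, 143, 145, 146, 147, 148, 148, 147]
-0.044 edge -78.5 [163, 163, 163, 163, 162, 160, 157, 153, 148, 142, 140, 139, 140, 142, 144, 145, 147, 147, 148, 148, 147]
0.039 edge -77.0 [168, 168, 167, 167, 167, 167, 167, 166, 164, 161, 157, 152, 147, 145, 144, 145, 147, 149, 149, 149, 148]
0.042 edge -78.0 [166, 166, 166, 166, 166, 167, 166, 166, 163, 159, 155, 149, 144, 145, 145, 146, 147, 148, 149, 149, 148]
```

View pics/f8.png

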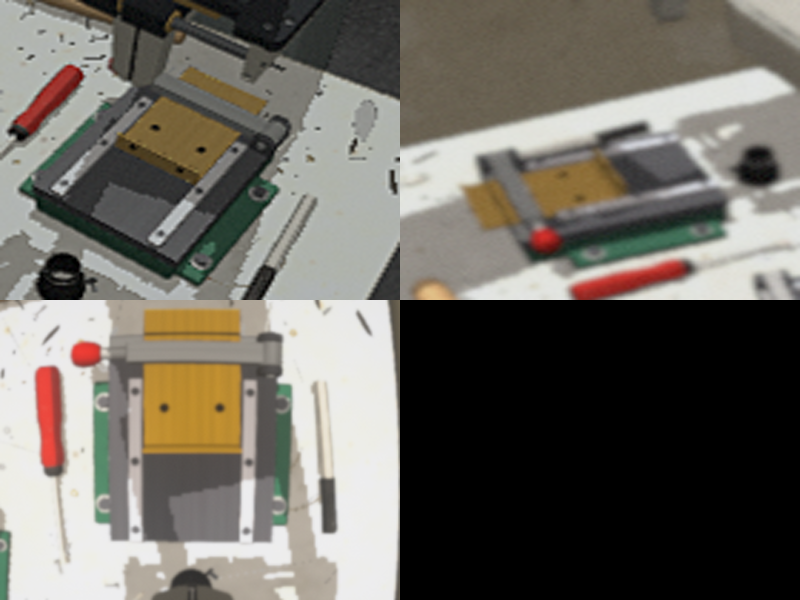

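The bar lies across the blank, the line is still at -79.3 mm, and the tools haven't moved. I wait a moment and confirm the knob has stopped at the height for angle 0.

arm_command --pt "0 0 0 0 0 0" --pt "0 0 0 0 0 0" --pt "0 0 0 0 0 0" --pt "0 0 0 0 0 0" --pt "0 0 0 0 0 0"

```text
t: 13.82
tool_pos: [0.6053, 0.136, 0.3927]
orientation: [-0.116, -3.139, 0.0]
force: [-1.5, -0.8, -0.2]
opening: 0.0007
gripper_force: 0.0
```

arm_command --pt "0 0 0 0 0 0" --pt "0 0 0 0 0 0" --pt "0 0 0 0 0 0" --pt "0 0 0 0 0 0" --pt "0 0 0 0 0 0"

```text
t: 14.45
tool_pos: [0.6053, 0.1361, 0.3928]
orientation: [0.116, 3.139, 0.0]
force: [0.1, -0.3, 0.2]
opening: 0.0006
gripper_force: 0.0
```

```bash
python3 m.py w9 | head -2; python3 -c "
from h import *
snap('scene','s9')
def red(c,x0,x1,y0,y1):
    h=cv2.cvtColor(c['image'],cv2.COLOR_RGB2HSV)[y0:y1,x0:x1]; m=((h[...,0]<8)|(h[...,0]>172))&(h[...,1]>150)&(h[...,2]>60); v,u=np.nonzero(m); return u.mean()+x0,v.mean()+y0,len(u)
for n in('s8','s9'):
    c=pickle.load(open(f'pics/{n}.pkl','rb')); print(red(c,194,213,180,198))
for a in(0,.03,.06,.1): print(a,proj(c,[*w(-.064,.055-.132*np.cos(a)),.0465+.132*np.sin(a)]))
a=pickle.load(open('pics/w8.pkl','rb'))['image'].astype(int);b=pickle.load(open('pics/w9.pkl','rb'))['image'];print(np.abs(a-b).mean())
"
```

```text
line -0.028 -57.0 36; line -0.014 -57.0 35; line 0 -57.0 34; line 0.014 -56.5 33; line 0.028 -56.0 34; 
t 14.5 tip [ 6.560e+01 -1.000e-01  2.067e+02] F [0.3 0.4 0.1] inc [ 0.24  -0.     0.824] [-0.     -0.     -0.0006]
(np.float64(203.421875), np.float64(191.0625), 64)
(np.float64(203.33846153846153), np.float64(191.06153846153848), 65)
0 [203.7607604  190.88815349]
0.03 [203.54873319 189.62050767]
0.06 [203.32060602 188.31466205]
0.1 [202.99162151 186.51623354]
0.5604502360026041
```

The knob is at rest, and its pixel matches angle 0. The -57 mm peaks are the bar's rear edge; the image is otherwise unchanged and the line was at -79.3. I hand it in.

```bash
python3 -c "
from plant import *
print(close_job())"
```

```text
the job is handed in; nothing more can be done
None
```

The blank was slid until its bend line measured within about 0.2 mm of the block's front edge, the hold-down bar was tipped down onto it and came to rest, no tool was touched, and the job was handed in at about 14.6 s; the hand-in reported no verdict.

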